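Work the seized funnel out of a toy boat

ROBOT

A 7-joint arm with a two-finger parallel gripper is mounted at the origin on the work surface. World frame = base frame: x ahead of the robot, y to its left, z up, the work surface at z = 0. Lengths are in m, angles in rad, forces in N, time in s.
With the tool pointing down it reaches from about 0.425 to 0.925 m from the base axis. Payload 6.8 kg.
Tool frame: the origin (TCP) lies at the very end of the fingers, on their centre line; the grasp point (between the pads) lies 19 mm behind it; z points along the fingers, y is the direction in which the jaws open and shut (so a half turn about z gives the same grasp; the last joint's range is limited). The gripper opens to 85 mm and grips with 20 to 120 N. Pads are 22 mm wide; open, the fingers measure 114 mm over their backs; the gripper's body (76 mm by 85 mm) begins 54 mm behind the grasp point. The pads swing forward as they close: fully open they stand 13 mm farther back than shut.
Start: joints at [1.164, 0.477, 0.022, 1.555, -0.011, 1.109, -0.083], TCP at [0.199, -0.645, 0.231] pointing down, gripper open.
Joint ranges: [-2.96, 2.96], [-0.34, 2.1], [-1.41, 1.46], [0.24, 2.44], [-1.37, 4.51], [0.17, 1.92], [-2.96, 2.96]. Speed limits (rad/s): [2.39, 2.39, 3.14, 3.14, 3.14, 3.14, 3.14].

INTERFACE

Orientations are given as a unit quaternion [w, x, y, z].
In Python, from station import bot gives the robot as it stands.
- The arm moves only by the tool move_arm, never from a script. Its argument "commands" is text: rows parted by semicolons, each of 7 numbers parted by spaces: the opening, from 0 (shut) to 1 (fully open), then the shift along the tool's x, y, z in cm, then the turn, a rotation vector about the tool's x, y, z in degrees. In form: gripper tx ty tz rx ry rz; .... A call has 1 to 12 rows; each row shifts and turns the commanded pose from where the row before left it, along the tool's axes as they then stand; what a row does not reach is not made up. A row lasts 1/12 s, in which the tool goes at most 41.7 mm and 7.16 degrees, less where a joint would pass 70% of its speed; a pose out of reach is approached as far as the arm can. A call with a gripper value outside its range is refused whole. The fingers move at their own pace and stop on an object; "force" is the grip in N (left out, the last holds). Time passes only in rows, so rows that do not move let the fingers close. It gives the time, the measured TCP pose, the force and the opening at its end, in the units of the state.
- bot.get_obs(): the state, without advancing time (a new reading comes with each control period).
- bot.read_camera(name): name is "side" or "top" or "wrist"; returns a dict with "img" (400x640x3 uint8, red, green, blue), "K" (3x3 intrinsics, pixels), "rvec" (rotation vector, rad) and "tvec" (3), from world to camera coordinates, as OpenCV has them; the wrist camera has in their place "hand_eye" (4x4, takes a point from camera to tool coordinates, whose origin is the TCP and whose axes are the flange's). Camera axes: x right, y down, z forward; pixel columns grow to the right and rows downward; lengths in m; the calibration is good to about 2 mm. A picture is of the moment at which its call begins: read the wrist's pose just before it. There is no depth.
- bot.hand_in(): hands the job in, once; it reports no verdict.
The state is a dict: "t": time; "q": joint angles; "joint_vel": joint speeds; "joint_torque": joint torques, N m; "eef_pos": TCP position; "tool_rot": TCP orientation; "contact_force": force on the tool from outside, world axes, zero at the start; "torque": the same for the moment, N m; "gripper_width": opening from 0.0 (shut) to 1.0 (fully open).
Only numpy, scipy, OpenCV 4.12 (cv2) and the standard library are available. Lean on these libraries where they do the work, as an engineer would, in place of code of your own. Each camera call takes 0.05 s, during which the arm holds its last target. There are 200 camera calls.

TASK

Take the red funnel out of the blue toy boat without lifting the boat out of its cradle, and stand the funnel upright in the empty green tray. Its foot has swollen tight in the deck: pulled straight, the whole boat comes up with it, but it works loose if twisted back and forth while being eased up a little at a time.

Things in the scene. Friction and masses are not known exactly. Their poses are not given: they have to be found in the camera images.
- funnel: The red funnel: round dowel, 30 mm diameter, 95 mm long, 60 g, black band near the top, white stripe. Origin: centre of its foot; z up its axis. It starts upright, its lowest 20 mm in the deck socket, any yaw. Dry friction holds it: about 23 to 33 N for a straight pull, 0.35 to 0.5 N m for a twist; while turning 1 rad per 3 to 4 mm of lift only a quarter of the pull is left. Free once lifted 18 mm.
- boat (a joint): Lift of the boat off its fixed plywood cradle, m: 0 = resting, grows upward. Blue hull, 204 by 88 mm, 1.5 kg; it cannot turn or shift, only its weight holds it down, and it drops back by itself. Deck 85 mm above the bench, white rails to 93 mm, white cabin with wooden roof to 110 mm, 33 to 75 mm from the funnel's axis towards the bow.
- socket (a point): Centre of the funnel socket's mouth, at deck level of the blue boat, 85 mm above the bench when the boat rests; x points to the bow, z up. The socket is 20 mm deep.
- tray: The empty green tray, fixed to the bench, 130 by 130 mm outside, 28 mm high, walls and floor 5 mm thick. Origin: centre of its underside, x and y along its sides, z up; the inner floor is 5 mm above the origin. Bystanders: a grey tray of wheels and a grey boat with a yellow funnel, 160 mm tall, to be carried over.
There are look-alikes about, which are no part of the job. Of the things that look like the funnel, the middle-sized one is meant.

How it is judged:
By the outcome, as a careful person would: the job done as asked, in the order asked, and still so for the second after the job is handed in, with the robot touching nothing.
It also fails if it takes over 58 s, if anything falls off the work surface, if the arm or the gripper's body presses on something with over 40 N, if the wrist force passes 120 N, or if a joint passes its speed limit or range.

## Working session

There is one attempt and no reset: what is moved stays moved. The work goes in short steps, Python scripts to look and compute and a tool call to move; the robot and the scene stay as the last step left them, time stands still between calls to the robot, and variables do not carry over. Pictures are saved under pics/ and viewed, about 8 in all and at most 12, crops included, and the job is handed in when it is done.

Besides the shell and the picture viewer there is one more tool, called after "Request:" in YAML: its name, and indented under it one key for each argument. move_arm: Moves the arm, as the interface text tells. Its arguments: {"type":"object","properties":{"commands":{"type":"string"},"force":{"type":"number"}},"required":["commands"]}

```bash
mkdir -p pics; ls
python3 - <<'E'
from station import bot
import cv2, numpy as np
o=bot.get_obs(); print({k:np.round(v,3) for k,v in o.items()})
for n in ("side","top","wrist"):
    c=bot.read_camera(n); np.savez(f"pics/{n}0.npz",**{k:v for k,v in c.items()})
    cv2.imwrite(f"pics/{n}0.png",c["img"][:,:,::-1])
    print(n,c["K"].round(1).tolist(),[np.round(c[k],4).tolist() for k in c if k not in("img","K")])
a=[cv2.imread(f"pics/{n}0.png") for n in("side","top")]
E
```

```text
pics
{'t': np.float64(0.0), 'q': array([ 1.164,  0.478,  0.022,  1.556, -0.012,  1.109, -0.083]), 'joint_vel': array([ 0.001, -0.002,  0.001, -0.001,  0.001, -0.001, -0.001]), 'joint_torque': array([-0.0000e+00, -5.9645e+01,  1.6080e+00, -2.8120e+01,  1.3000e-02,
        1.0000e-02, -0.0000e+00]), 'eef_pos': array([ 0.199, -0.645,  0.23 ]), 'tool_rot': array([-0.001,  0.989,  0.149, -0.   ]), 'contact_force': array([ 1.198,  0.513, -0.466]), 'torque': array([-0.043, -0.025,  0.039]), 'gripper_width': np.float64(1.001)}
side [[416.9, 0.0, 312.1], [0.0, 416.9, 204.8], [0.0, 0.0, 1.0]] [[0.6214, -2.5183, 1.3588], [0.491, 0.211, 0.7536]]
top [[513.8, 0.0, 322.5], [0.0, 513.8, 197.4], [0.0, 0.0, 1.0]] [[2.1571, -2.1786, 0.0932], [-0.0023, 0.5666, 1.1389]]
wrist [[285.5, 0.0, 319.9], [0.0, 285.5, 198.0], [0.0, 0.0, 1.0]] [[[0.0, -0.9568, -0.2909, 0.0743], [1.0, 0.0002, -0.0005, 0.0001], [0.0005, -0.2909, 0.9568, -0.1422], [0.0, 0.0, 0.0, 1.0]]]
```

View pics/top0.png

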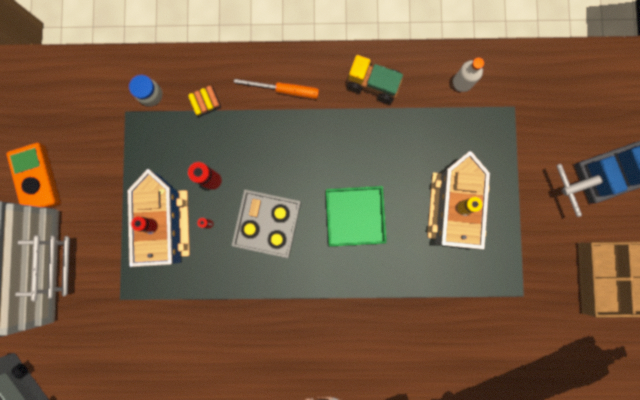

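View pics/side0.png

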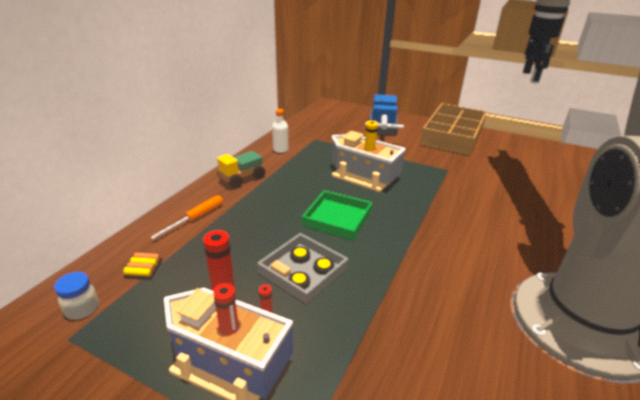

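Top view: the red candidates are large at (199,173), on the bench; middle-sized at (140,224), in the blue boat; small at (204,223), on the bench. In the side view they are at (218,255), (226,308) and (265,298). I choose the middle one, in the blue boat. The green tray is at (355,216). Next, a close crop of both views.

```bash
cat > h.py <<'E'
import numpy as np, cv2
from scipy.spatial.transform import Rotation as R
def cam(n):
    c=np.load(f"pics/{n}.npz"); return c
def P(c):
    return c["K"]@np.c_[cv2.Rodrigues(c["rvec"])[0],c["tvec"].reshape(3,1)]
def tri(c1,u1,c2,u2):
    X=cv2.triangulatePoints(P(c1),P(c2),np.float64(u1).reshape(2,1),np.float64(u2).reshape(2,1)).ravel(); return X[:3]/X[3]
def proj(c,X):
    return cv2.projectPoints(np.float64(X).reshape(-1,1,3),c["rvec"],c["tvec"],c["K"],None)[0].reshape(-1,2)
def atz(c,u,z):
    M=P(c); A=M[:,[0,1,3]].copy(); A[:,2]+=M[:,2]*z
    x=np.linalg.solve(A,np.array([u[0],u[1],1.])); return np.r_[x[:2]/x[2],z]
E
python3 - <<'E'
from h import *
s,t=cam("side0"),cam("top0")
def crop(c,x0,y0,w,h,k):
    return cv2.resize(np.ascontiguousarray(c["img"][y0:y0+h,x0:x0+w,::-1]),None,fx=k,fy=k,interpolation=cv2.INTER_CUBIC)
a=crop(t,115,160,100,115,4); b=crop(s,155,225,150,175,4)
b=cv2.resize(b,(394,460)) if False else b[:460]if False else crop(s,160,275,100,115,4)
cv2.imwrite("pics/crop1.png",np.hstack([a,b]))
X=tri(t,(138,223),s,(225,290)); print("funnel top guess",X)
print("big",tri(t,(198,171),s,(217,238)),"small",tri(t,(203,223),s,(265,290)))
for z in(.16,.085): print(z,atz(t,(138,223),z))
# green tray fit in top
hsv=cv2.cvtColor(t["img"],cv2.COLOR_RGB2HSV); m=cv2.inRange(hsv,(45,100,60),(80,255,255)); m[:,:300]=0;m[:150]=0
m[:,420:]=0
n,l,st,ce=cv2.connectedComponentsWithStats(m); i=1+st[1:,4].argmax(); print(st[i],ce[i])
cn=max(cv2.findContours((l==i).astype(np.uint8),0,2)[0],key=len); r=cv2.minAreaRect(cn); bp=cv2.boxPoints(r); print(r)
for z in(.0,.028): 
    q=np.array([atz(t,p,z) for p in bp]); print(z,q.round(4).tolist(),q.mean(0),np.linalg.norm(np.diff(q,axis=0),axis=1))
E
```

```text
funnel top guess [0.50597758 0.36166959 0.16021979]
big [0.61328706 0.2484591  0.13528356] small [0.51072695 0.25517687 0.06341598]
0.16 [0.50597907 0.36174527 0.16      ]
0.085 [0.50967779 0.38950203 0.085     ]
[ 326  186   60   60 3313] [355.39269544 215.79444612]
((355.37841796875, 215.8123016357422), (57.466941833496094, 57.910701751708984), 86.8201675415039)
0.0 [[0.5892, -0.0133, 0.0], [0.5953, -0.1477, 0.0], [0.4624, -0.1523, 0.0], [0.4563, -0.0193, 0.0]] [ 0.52583649 -0.08314608  0.        ] [0.13461096 0.13298716 0.13317692]
0.028 [[0.5861, -0.0134, 0.028], [0.592, -0.1447, 0.028], [0.4623, -0.1492, 0.028], [0.4563, -0.0193, 0.028]] [ 0.5241735  -0.08162335  0.028     ] [0.13143725 0.12985173 0.13003702]
```

View pics/crop1.png

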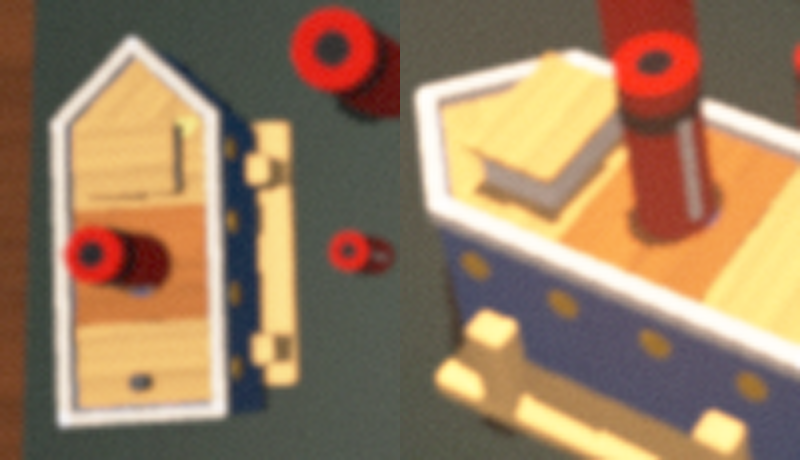

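The crop confirms the choice: a red dowel with a black band near the top and a white stripe, standing in the blue boat. Its top centre is at top (138.4,223.1) and side (223.5,290.3), with the bow up in the top view. Next, the bow direction and the travel rows.

```bash
cat >> h.py <<'E'
def yaw_of(q):  # azimuth of tool x
    x=R.from_quat(np.r_[q[1:],q[0]]).apply([1,0,0]); return np.degrees(np.arctan2(x[1],x[0]))
def plan(p,yaw,wps):
    """wps: (x,y,z,yaw,n). tool assumed straight down; returns rows tx ty tz(cm) rz(deg), rounded, error fed back"""
    p=np.array(p,float); rows=[]
    for *g,yg,n in wps:
        g=np.array(g); p0=p.copy(); y0=yaw
        for i in range(1,n+1):
            d=p0+(g-p0)*i/n-p; a=np.radians(yaw)
            X=np.array([np.cos(a),np.sin(a),0]); Y=np.array([np.sin(a),-np.cos(a),0])
            t=np.round([d@X*100,d@Y*100,-d[2]*100],1); rz=-np.round(y0+(yg-y0)*i/n-yaw,0)
            p=p+(t[0]*X+t[1]*Y-t[2]*np.array([0,0,1]))/100; yaw-=rz
            rows.append((*t,rz))
    return rows,p,yaw
def show(rows,g=1):
    for k in range(0,len(rows),12): print("; ".join(f"{g} {a:g} {b:g} {c:g} 0 0 {d:g}" for a,b,c,d in rows[k:k+12]))
E
python3 - <<'E'
from h import *
from station import bot
s,t=cam("side0"),cam("top0")
f=lambda x,y:(115+x/4-.4,160+y/4-.4)
print("top",tri(t,f(95,254),s,(160+255/4-.4,275+62/4-.4)))
b=atz(t,f(132,40),.093); st=atz(t,f(143.5,418),.093); d=b-st; print(b,st,np.linalg.norm(d),"bow az",np.degrees(np.arctan2(d[1],d[0])))
l0,l1=atz(t,f(60,122),.093),atz(t,f(66,418),.093); e=l0-l1; print("rail az",np.degrees(np.arctan2(e[1],e[0])))
l0,l1=atz(t,f(213,115),.093),atz(t,f(221,410),.093); e=l0-l1; print("rail az",np.degrees(np.arctan2(e[1],e[0])))
o=bot.get_obs(); y=yaw_of(o["tool_rot"]); print(o["eef_pos"],y)
rows,p,yy=plan(o["eef_pos"],y,[(.50,-.12,.25,y+90,18),(.506,.361,.26,182,18)]); show(rows); print(p,yy)
E
```

```text
top [0.50677383 0.36184865 0.15941044]
[0.62437211 0.36860949 0.093     ] [0.42183467 0.35781514 0.093     ] 0.20282488312574487 bow az 3.050723220357385
rail az 2.671652059969344
rail az 2.652179490403038
[ 0.19858175 -0.64467544  0.23053819] 17.12083016872411
1 2.5 -2.3 -0.1 0 0 -5; 1 2.6 -2.1 -0.1 0 0 -5; 1 2.8 -1.8 -0.1 0 0 -5; 1 3 -1.6 -0.1 0 0 -5; 1 3.1 -1.3 -0.1 0 0 -5; 1 3.2 -1 -0.1 0 0 -5; 1 3.3 -0.8 -0.2 0 0 -5; 1 3.3 -0.5 -0.1 0 0 -5; 1 3.3 -0.1 -0.1 0 0 -5; 1 3.4 0.1 -0.1 0 0 -5; 1 3.3 0.4 -0.1 0 0 -5; 1 3.3 0.7 -0.1 0 0 -5
1 3.2 1 -0.1 0 0 -5; 1 3.2 1.2 -0.1 0 0 -5; 1 3 1.6 -0.1 0 0 -5; 1 2.8 1.7 -0.1 0 0 -5; 1 2.7 2.1 -0.1 0 0 -5; 1 2.5 2.2 -0.1 0 0 -5; 1 2.5 0.8 -0.1 0 0 -4; 1 2.5 1 -0 0 0 -4; 1 2.4 1.2 -0.1 0 0 -4; 1 2.3 1.3 -0 0 0 -5; 1 2.2 1.5 -0.1 0 0 -4; 1 2.1 1.7 -0 0 0 -4
1 2 1.8 -0.1 0 0 -4; 1 1.8 2 -0.1 0 0 -4; 1 1.7 2.1 -0 0 0 -4; 1 1.5 2.1 -0.1 0 0 -5; 1 1.4 2.4 -0 0 0 -4; 1 1.1 2.4 -0.1 0 0 -4; 1 1 2.4 -0.1 0 0 -4; 1 0.9 2.6 -0 0 0 -4; 1 0.6 2.6 -0.1 0 0 -4; 1 0.5 2.6 -0 0 0 -5; 1 0.2 2.7 -0.1 0 0 -4; 1 0.1 2.6 -0 0 0 -4
[0.50600871 0.36066914 0.25953819] 182.12083016872413
```

Checks agree: the funnel top measures 159 mm against 160, the boat 203 mm against 204, and the tray 130 mm. I'll travel with the gripper high.

Request:
move_arm:
  commands: "1 2.5 -2.3 -0.1 0 0 -5; 1 2.6 -2.1 -0.1 0 0 -5; 1 2.8 -1.8 -0.1 0 0 -5; 1 3 -1.6 -0.1 0 0 -5; 1 3.1 -1.3 -0.1 0 0 -5; 1 3.2 -1 -0.1 0 0 -5; 1 3.3 -0.8 -0.2 0 0 -5; 1 3.3 -0.5 -0.1 0 0 -5; 1 3.3 -0.1 -0.1 0 0 -5; 1 3.4 0.1 -0.1 0 0 -5; 1 3.3 0.4 -0.1 0 0 -5; 1 3.3 0.7 -0.1 0 0 -5"

```text
t: 1.15
eef_pos: [0.3999, -0.2941, 0.2443]
tool_rot: [-0.0, 0.781, 0.625, -0.0]
contact_force: [0.4, 0.1, 0.2]
gripper_width: 1.0
```

Request:
move_arm:
  commands: "1 3.2 1 -0.1 0 0 -5; 1 3.2 1.2 -0.1 0 0 -5; 1 3 1.6 -0.1 0 0 -5; 1 2.8 1.7 -0.1 0 0 -5; 1 2.7 2.1 -0.1 0 0 -5; 1 2.5 2.2 -0.1 0 0 -5; 1 2.5 0.8 -0.1 0 0 -4; 1 2.5 1 0 0 0 -4; 1 2.4 1.2 -0.1 0 0 -4; 1 2.3 1.3 0 0 0 -5; 1 2.2 1.5 -0.1 0 0 -4; 1 2.1 1.7 0 0 0 -4"

```text
t: 2.15
eef_pos: [0.5016, 0.0408, 0.2533]
tool_rot: [0.0, 0.404, 0.915, -0.0]
contact_force: [0.1, 0.0, -0.2]
gripper_width: 1.001
```

Request:
move_arm:
  commands: "1 2 1.8 -0.1 0 0 -4; 1 1.8 2 -0.1 0 0 -4; 1 1.7 2.1 0 0 0 -4; 1 1.5 2.1 -0.1 0 0 -5; 1 1.4 2.4 0 0 0 -4; 1 1.1 2.4 -0.1 0 0 -4; 1 1 2.4 -0.1 0 0 -4; 1 0.9 2.6 0 0 0 -4; 1 0.6 2.6 -0.1 0 0 -4; 1 0.5 2.6 0 0 0 -5; 1 0.2 2.7 -0.1 0 0 -4; 1 0.1 2.6 0 0 0 -4"

```text
t: 3.15
eef_pos: [0.5062, 0.3613, 0.2601]
tool_rot: [-0.0, -0.02, 1.0, -0.0]
contact_force: [0.2, -0.7, -0.2]
gripper_width: 0.999
```

```bash
cat >> h.py <<'E'
def snap(name):
    from station import bot
    o=bot.get_obs(); c=bot.read_camera("wrist")
    T=np.eye(4); q=o["tool_rot"]; T[:3,:3]=R.from_quat(np.r_[q[1:],q[0]]).as_matrix(); T[:3,3]=o["eef_pos"]
    W=np.linalg.inv(T@c["hand_eye"])
    d=dict(img=c["img"],K=c["K"],rvec=cv2.Rodrigues(W[:3,:3])[0],tvec=W[:3,3])
    np.savez(f"pics/{name}.npz",**d); cv2.imwrite(f"pics/{name}.png",c["img"][:,:,::-1]); return o,d
E
python3 - <<'E'
from h import *
o,c=snap("w1"); print(o["t"],o["eef_pos"],yaw_of(o["tool_rot"]),o["tool_rot"],o["q"].round(2),o["contact_force"])
print(proj(c,[[.507,.362,.16],[.507,.362,.085]]))
E
```

```text
3.15 [0.50622445 0.36131273 0.26005979] -177.70584458900518 [-1.07471479e-04 -2.00189611e-02  9.99799584e-01 -1.47330511e-04] [-0.08  0.51 -0.91  1.61  0.42  1.23  0.54] [ 0.19825367 -0.65444558 -0.19842393]
[[320.56058372 199.26897973]
 [320.40597911 179.88047894]]
```

View pics/w1.png

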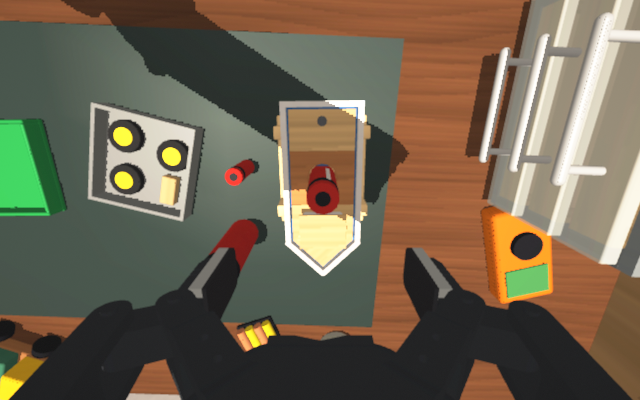

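The wrist picture shows the funnel's top at about (323,199), the bow pointing down the image, the big red funnel at left (240,245) and the small one at (238,172). I'll combine all three views for the top centre.

Run:
```python
from h import *
from scipy.optimize import least_squares
c=cam("w1"); s,t=cam("side0"),cam("top0")
im=c["img"][150:230,285:360].astype(int)
# black hole in top: dark pixels
m=((im.max(2)<45)).astype(np.uint8); n,l,st,ce=cv2.connectedComponentsWithStats(m)
for i in range(1,n):
    if st[i,4]>40: print(st[i],ce[i]+[285,150])
r=((im[...,0]>60)&(im[...,1]<45)); ys,xs=np.nonzero(r)
for y in range(170,215,4):
    x=xs[ys+150==y]; 
    if len(x): print(y,x.min()+285,x.max()+285,(x.min()+x.max())/2+285)
def top(c,u): return c,np.array(u)
uw=(322.8,199)
obs=[(t,(138.4,223.1)),(s,(223.4,290.1)),(c,uw)]
f=lambda X:np.concatenate([proj(k,X)[0]-u for k,u in obs])
q=least_squares(f,[.507,.362,.16]); print(q.x,q.fun); print("wrist at .16",atz(c,uw,.16))
cv2.imwrite("pics/w1c.png",cv2.resize(np.ascontiguousarray(c["img"][150:230,280:370,::-1]),None,fx=6,fy=6,interpolation=cv2.INTER_CUBIC))
```

```text
[ 31  42  14  14 150] [322.49333333 198.58666667]
170 312 331 321.5
174 311 333 322.0
178 310 334 322.0
182 309 335 322.0
186 309 335 322.0
190 308 337 322.5
194 307 338 322.5
198 308 338 323.0
202 308 337 322.5
206 310 336 323.0
210 314 331 322.5
[0.50669618 0.36343903 0.16031385] [-1.28990723 -0.45619173  0.41640608  0.48274213 -0.60324506  0.10806542]
wrist at .16 [0.50667084 0.36397647 0.16      ]
```

View pics/w1c.png

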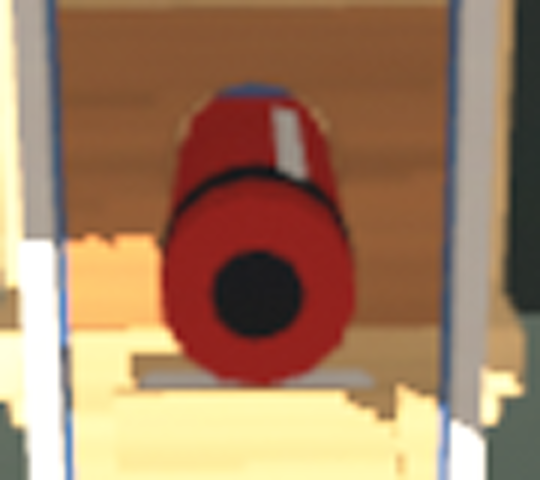

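Request:
move_arm:
  commands: "1 -0.1 0.2 1 0 0 0; 1 0 0 1.2 0 0 0; 1 0 0 1.2 0 0 0; 1 0 0 1.2 0 0 0; 1 0 0 1.2 0 0 0; 1 0 0 1.2 0 0 0; 1 0 0 1.2 0 0 0; 1 0 0 1.2 0 0 0; 1 0 0 1.2 0 0 0; 1 0 0 1.2 0 0 0; 1 0 0 1.2 0 0 0; 1 0 0 1.2 0 0 0"
  force: 25

```text
t: 4.2
eef_pos: [0.5071, 0.3623, 0.1171]
tool_rot: [0.0, -0.019, 1.0, 0.0]
contact_force: [-0.1, -1.0, 0.1]
gripper_width: 1.001
```

Request:
move_arm:
  commands: "0 0 0 0 0 0 0; 0 0 0 0 0 0 0; 0 0 0 0 0 0 0; 0 0 0 0 0 0 0; 0 0 0 0 0 0 0; 0 0 0 0 0 0 0; 0 0 0 0 0 0 0; 0 0 0 0 0 0 0"
  force: 25

```text
t: 4.87
eef_pos: [0.5075, 0.3632, 0.1193]
tool_rot: [0.001, -0.019, 1.0, 0.001]
contact_force: [0.5, 1.1, 3.9]
gripper_width: 0.346
```

Run:
```python
from h import *
o,c=snap("w2"); print(o["t"],o["eef_pos"],yaw_of(o["tool_rot"]),o["contact_force"],o["torque"],o["gripper_width"],o["q"].round(2))
```

```text
4.8667 [0.5074834  0.36321837 0.11927083] -177.87316879806136 [0.52090118 1.13256796 3.8768584 ] [0.35227814 0.02230247 0.02239097] 0.34628155943911465 [-0.14  0.66 -0.82  1.74  0.56  1.    0.44]
```

Opening 0.346 is 29 mm, so the funnel is gripped with low side force. I'll tighten, then start twisting with a small lift and watch the forces.

Request:
move_arm:
  commands: "0 0 0 0 0 0 0; 0 0 0 0 0 0 0; 0 0 0 0 0 0 7; 0 0 0 -0.03 0 0 7; 0 0 0 -0.03 0 0 7; 0 0 0 -0.03 0 0 7; 0 0 0 -0.03 0 0 7; 0 0 0 -0.03 0 0 7"
  force: 100

```text
t: 5.58
eef_pos: [0.5076, 0.3624, 0.1197]
tool_rot: [0.0, 0.343, 0.939, 0.0]
contact_force: [1.2, 2.4, -2.9]
gripper_width: 0.327
```

```bash
cat > st.py <<'E'
from h import *
from station import bot
o=bot.get_obs(); print(o["t"].round(2),o["eef_pos"].round(4),round(yaw_of(o["tool_rot"]),1),o["tool_rot"].round(4),"F",o["contact_force"].round(1),"M",o["torque"].round(2),o["gripper_width"].round(3),o["q"].round(2))
E
python3 st.py
```

```text
Traceback (most recent call last):
  File "st.py", line 3, in <module>
    o=bot.get_obs(); print(o["t"].round(2),o["eef_pos"].round(4),round(yaw_of(o["tool_rot"]),1),o["tool_rot"].round(4),"F",o["contact_force"].round(1),"M",o["torque"].round(2),o["gripper_width"].round(3),o["q"].round(2))
                           ^^^^^^^^^^^^
AttributeError: 'float' object has no attribute 'round'
```

Request:
move_arm:
  commands: "0 0 0 0 0 0 -7; 0 0 0 -0.03 0 0 -7; 0 0 0 -0.03 0 0 -7; 0 0 0 -0.03 0 0 -7; 0 0 0 -0.03 0 0 -7; 0 0 0 -0.03 0 0 -7; 0 0 0 -0.03 0 0 -7; 0 0 0 -0.03 0 0 -7; 0 0 0 -0.03 0 0 -7; 0 0 0 -0.03 0 0 -7; 0 0 0 -0.03 0 0 -7; 0 0 0 -0.03 0 0 -7"

```text
t: 6.58
eef_pos: [0.5062, 0.3631, 0.1219]
tool_rot: [-0.001, -0.378, 0.926, 0.001]
contact_force: [-1.3, 7.6, -7.4]
gripper_width: 0.328
```

```bash
sed -i 's/o=bot.get_obs();/o={k:np.array(v) for k,v in bot.get_obs().items()};/' st.py; python3 st.py
```

```text
6.58 [0.5062 0.3631 0.1219] -135.5 [-6.000e-04 -3.783e-01  9.257e-01  1.400e-03] F [-1.3  7.6 -7.4] M [ 1.78  0.17 -0.31] 0.328 [-0.04  0.72 -0.98  1.73  0.68  1.07  1.09]
```

Request:
move_arm:
  commands: "0 0 0 0 0 0 7; 0 0 0 -0.03 0 0 7; 0 0 0 -0.03 0 0 7; 0 0 0 -0.03 0 0 7; 0 0 0 -0.03 0 0 7; 0 0 0 -0.03 0 0 7; 0 0 0 -0.03 0 0 7; 0 0 0 -0.03 0 0 7; 0 0 0 -0.03 0 0 7; 0 0 0 -0.03 0 0 7; 0 0 0 -0.03 0 0 7; 0 0 0 -0.03 0 0 7"

```text
t: 7.58
eef_pos: [0.5069, 0.3621, 0.1253]
tool_rot: [-0.0, 0.343, 0.939, -0.0]
contact_force: [1.7, 2.4, -7.1]
gripper_width: 0.328
```

```bash
python3 st.py
python3 - <<'E'
from h import *
from station import bot
c=bot.read_camera("side"); np.savez("pics/side1.npz",**c); a=cam("side0")["img"][265:390,150:310,::-1]; b=c["img"][265:390,150:310,::-1]
cv2.imwrite("pics/side1c.png",cv2.resize(np.hstack([a,b]),None,fx=2.5,fy=2.5,interpolation=cv2.INTER_CUBIC))
# boat motion between pictures: hull/cradle patch template shift (subpixel phase correlation)
g=[cv2.cvtColor(i,cv2.COLOR_RGB2GRAY).astype(np.float32) for i in (cam("side0")["img"],c["img"])]
for y,x,h,w in ((318,168,40,60),(340,235,36,56),(290,165,30,30)):
    p,q=[k[y:y+h,x:x+w].copy() for k in g]; print((y,x),cv2.phaseCorrelate(p,q,cv2.createHanningWindow((w,h),cv2.CV_32F)))
s=cam("side0"); print("px per 5mm lift",proj(s,[.5,.32,.08])-proj(s,[.5,.32,.085]))
E
```

```text
7.58 [0.5069 0.3621 0.1253] 139.8 [-2.000e-04  3.433e-01  9.392e-01 -1.000e-04] F [ 1.7  2.4 -7.1] M [ 0.82 -0.57  0.43] 0.328 [-0.24  0.59 -0.66  1.74  0.43  0.96 -0.21]
(318, 168) ((-0.24882108169299855, 0.21262270112996973), 0.5551579085985819)
(340, 235) ((0.5229191617804254, 0.38010175447062267), 0.5907829620220043)
(290, 165) ((-0.0651275593692251, 0.01859151012643423), 0.8622128529018825)
px per 5mm lift [[0.22308534 2.19985542]]
```

View pics/side1c.png

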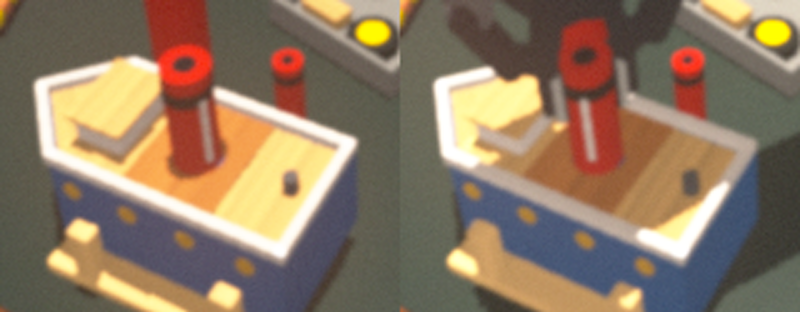

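The boat has not moved (no upward image shift of hull or rails; a 5 mm lift would be 2.2 px). The stripe on the funnel has turned and the funnel is about 6 mm up. I'll keep going.

Request:
move_arm:
  commands: "0 0 0 0 0 0 -7; 0 0 0 -0.03 0 0 -7; 0 0 0 -0.03 0 0 -7; 0 0 0 -0.03 0 0 -7; 0 0 0 -0.03 0 0 -7; 0 0 0 -0.03 0 0 -7; 0 0 0 -0.03 0 0 -7; 0 0 0 -0.03 0 0 -7; 0 0 0 -0.03 0 0 -7; 0 0 0 -0.03 0 0 -7; 0 0 0 -0.03 0 0 -7; 0 0 0 -0.03 0 0 -7"

```text
t: 8.63
eef_pos: [0.5062, 0.363, 0.1285]
tool_rot: [-0.001, -0.379, 0.925, 0.001]
contact_force: [-0.7, 6.9, -10.1]
gripper_width: 0.33
```

Request:
move_arm:
  commands: "0 0 0 0 0 0 7; 0 0 0 -0.03 0 0 7; 0 0 0 -0.03 0 0 7; 0 0 0 -0.03 0 0 7; 0 0 0 -0.03 0 0 7; 0 0 0 -0.03 0 0 7; 0 0 0 -0.03 0 0 7; 0 0 0 -0.03 0 0 7; 0 0 0 -0.03 0 0 7; 0 0 0 -0.03 0 0 7; 0 0 0 -0.03 0 0 7; 0 0 0 -0.03 0 0 7"

```text
t: 9.63
eef_pos: [0.5065, 0.3621, 0.1319]
tool_rot: [-0.001, 0.342, 0.94, -0.0]
contact_force: [0.7, 2.9, -6.6]
gripper_width: 0.327
```

Request:
move_arm:
  commands: "0 0 0 0 0 0 -7; 0 0 0 -0.03 0 0 -7; 0 0 0 -0.03 0 0 -7; 0 0 0 -0.03 0 0 -7; 0 0 0 -0.03 0 0 -7; 0 0 0 -0.03 0 0 -7; 0 0 0 -0.03 0 0 -7; 0 0 0 -0.03 0 0 -7; 0 0 0 -0.03 0 0 -7; 0 0 0 -0.03 0 0 -7; 0 0 0 -0.03 0 0 -7; 0 0 0 -0.03 0 0 -7"

```text
t: 10.63
eef_pos: [0.5061, 0.3634, 0.1354]
tool_rot: [-0.0, -0.38, 0.925, 0.002]
contact_force: [-2.4, 8.1, -0.5]
gripper_width: 0.331
```

```bash
python3 st.py
```

```text
10.63 [0.5061 0.3634 0.1354] -135.4 [-4.000e-04 -3.797e-01  9.251e-01  1.600e-03] F [-2.4  8.1 -0.5] M [ 4.1   0.69 -0.04] 0.331 [-0.04  0.71 -1.    1.72  0.66  1.09  1.1 ]
```

Request:
move_arm:
  commands: "0 0 0 0 0 0 7; 0 0 0 -0.03 0 0 7; 0 0 0 -0.03 0 0 7; 0 0 0 -0.03 0 0 7; 0 0 0 -0.03 0 0 7; 0 0 0 -0.03 0 0 7; 0 0 0 -0.03 0 0 7; 0 0 0 -0.03 0 0 7; 0 0 0 -0.03 0 0 7; 0 0 0 -0.03 0 0 7; 0 0 0 -0.03 0 0 7; 0 0 0 -0.03 0 0 7"

```text
t: 11.63
eef_pos: [0.5069, 0.3612, 0.1392]
tool_rot: [-0.0, 0.343, 0.939, -0.001]
contact_force: [0.5, -0.1, -0.7]
gripper_width: 0.329
```

```bash
python3 st.py
```

```text
11.63 [0.5069 0.3612 0.1392] 139.9 [-1.000e-04  3.428e-01  9.394e-01 -1.000e-03] F [ 0.5 -0.1 -0.7] M [ 0.08  0.   -0.04] 0.329 [-0.23  0.58 -0.67  1.73  0.42  0.98 -0.2 ]
```

The funnel is free: only about 0.6 N is left, which is its weight. I'll lift gently, then check.

Request:
move_arm:
  commands: "0 0 0 -0.3 0 0 0; 0 0 0 -0.3 0 0 0; 0 0 0 -0.3 0 0 0; 0 0 0 -0.3 0 0 0; 0 0 0 -1 0 0 0; 0 0 0 -1.5 0 0 0; 0 0 0 -1.5 0 0 0; 0 0 0 -1.5 0 0 0; 0 0 0 -1.5 0 0 0; 0 0 0 -1.5 0 0 0; 0 0 0 -1.5 0 0 0; 0 0 0 -1.5 0 0 0"

```text
t: 12.63
eef_pos: [0.507, 0.3622, 0.2682]
tool_rot: [0.0, 0.34, 0.94, 0.0]
contact_force: [-0.1, 0.6, -1.1]
gripper_width: 0.327
```

```bash
python3 st.py
python3 - <<'E'
from h import *
from station import bot
o=bot.get_obs()
c=bot.read_camera("side"); np.savez("pics/side2.npz",**c); s=cam("side0")
e=o["eef_pos"]; print("pred top,foot px",proj(s,[e+[0,0,.041],e-[0,0,.054]]))
im=np.ascontiguousarray(c["img"][190:390,130:330,::-1]); cv2.imwrite("pics/side2c.png",cv2.resize(im,None,fx=3,fy=3,interpolation=cv2.INTER_CUBIC))
# tray from top view (arm away from it) and side view
t=cam("top0"); q=[atz(t,p,.028) for p in ((326.5,188),(382.5,186),(385,243.5),(328.5,246))]; print(np.mean(q,0))
rim=np.array([.524,-.0815,.028]); print("tray rim centre in side",proj(s,rim))
hsv=cv2.cvtColor(s["img"],cv2.COLOR_RGB2HSV); m=cv2.inRange(hsv,(45,100,40),(80,255,255)); m[:185]=0;m[245:]=0;m[:,:295]=0;m[:,380:]=0
h=cv2.convexHull(cv2.findNonZero(m)); print(cv2.approxPolyDP(h,3,True).reshape(-1,2).tolist())
a=np.radians(-2.6); 
cs=[rim+[u*np.cos(a)-v*np.sin(a),u*np.sin(a)+v*np.cos(a),z] for u,v in((.065,.065),(.065,-.065),(-.065,-.065),(-.065,.065)) for z in (0,)]
print("pred corners side",proj(s,cs).round(1).tolist())
print("pred corners top",proj(t,cs).round(1).tolist())
y=yaw_of(o["tool_rot"]); rows,p,yy=plan(e,y,[(.53,.12,.27,y-24,8),(.524,-.0815,.27,92,8)]); show(rows,0); print(p,yy)
E
```

```text
12.63 [0.507  0.3622 0.2682] 140.2 [1.000e-04 3.403e-01 9.403e-01 2.000e-04] F [-0.1  0.6 -1.1] M [-0.01 -0.05  0.02] 0.327 [-0.19  0.45 -0.73  1.61  0.32  1.2  -0.11]
pred top,foot px [[211.39672588 201.21323499]
 [219.97621289 260.84802541]]
[ 0.52403015 -0.08217906  0.028     ]
tray rim centre in side [[338.54618745 209.15228755]]
[[372, 202], [353, 239], [302, 224], [303, 213], [323, 190]]
pred corners side [[301.2, 214.5], [327.4, 189.7], [374.4, 204.0], [351.5, 231.7]]
pred corners top [[327.5, 186.2], [384.8, 188.1], [383.4, 245.7], [325.5, 243.6]]
0 -2.2 -2.1 -0 0 0 3; 0 -2.2 -2.1 -0 0 0 3; 0 -2.4 -1.9 -0.1 0 0 3; 0 -2.5 -1.8 0 0 0 3; 0 -2.5 -1.6 -0 0 0 3; 0 -2.7 -1.5 -0 0 0 3; 0 -2.7 -1.4 -0.1 0 0 3; 0 -2.8 -1.2 0 0 0 3; 0 -2.2 -1.2 0 0 0 3; 0 -2.3 -1 0 0 0 3; 0 -2.3 -1 0 0 0 3; 0 -2.4 -0.8 0 0 0 3
0 -2.4 -0.7 0 0 0 3; 0 -2.5 -0.6 0 0 0 3; 0 -2.5 -0.4 0 0 0 3; 0 -2.5 -0.3 0 0 0 3
[ 0.52414825 -0.08195014  0.27019315] 92.20460223585746
```

View pics/side2c.png

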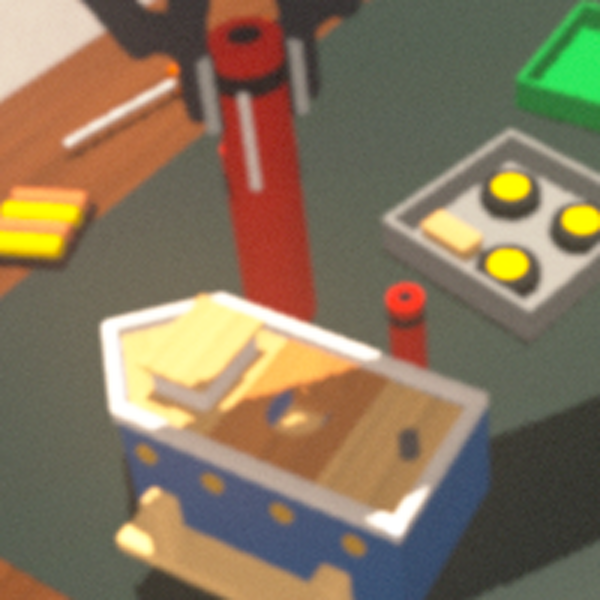

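The held funnel's top is at (211,201.5), matching the predicted (211.4,201.2), so its foot is 54 mm below the TCP. The socket is empty and the boat sits in its cradle. Next, carry over to the tray.

Request:
move_arm:
  commands: "0 -2.2 -2.1 0 0 0 3; 0 -2.2 -2.1 0 0 0 3; 0 -2.4 -1.9 -0.1 0 0 3; 0 -2.5 -1.8 0 0 0 3; 0 -2.5 -1.6 0 0 0 3; 0 -2.7 -1.5 0 0 0 3; 0 -2.7 -1.4 -0.1 0 0 3; 0 -2.8 -1.2 0 0 0 3; 0 -2.2 -1.2 0 0 0 3; 0 -2.3 -1 0 0 0 3; 0 -2.3 -1 0 0 0 3; 0 -2.4 -0.8 0 0 0 3"

```text
t: 13.68
eef_pos: [0.5263, 0.0181, 0.2688]
tool_rot: [0.0, 0.615, 0.788, 0.0]
contact_force: [0.4, -0.5, -0.9]
gripper_width: 0.328
```

Request:
move_arm:
  commands: "0 -2.4 -0.7 0 0 0 3; 0 -2.5 -0.6 0 0 0 3; 0 -2.5 -0.4 0 0 0 3; 0 -2.5 -0.3 0 0 0 3; 0 0 0 0 0 0 0; 0 0 0 0 0 0 0"

```text
t: 14.18
eef_pos: [0.5232, -0.0835, 0.2686]
tool_rot: [0.0, 0.695, 0.719, -0.0]
contact_force: [-0.8, 0.6, -1.1]
gripper_width: 0.326
```

```bash
python3 st.py
python3 - <<'E'
from h import *
o,c=snap("w3"); e=o["eef_pos"]; print(proj(c,[[.524,-.082,.005],[.586,-.013,.028],[.592,-.145,.028],[.462,-.149,.028],[.456,-.019,.028],e-[0,0,.054]]).round(0).tolist())
E
```

```text
14.18 [ 0.5232 -0.0835  0.2686] 92.0 [ 0.000e+00  6.946e-01  7.194e-01 -2.000e-04] F [-0.8  0.6 -1.1] M [ 0.03 -0.04  0.02] 0.326 [ 0.42  0.24 -0.45  1.83  0.11  1.1  -0.03]
[[320.0, 164.0], [370.0, 116.0], [367.0, 213.0], [275.0, 212.0], [270.0, 117.0], [320.0, 217.0]]
```

View pics/w3.png

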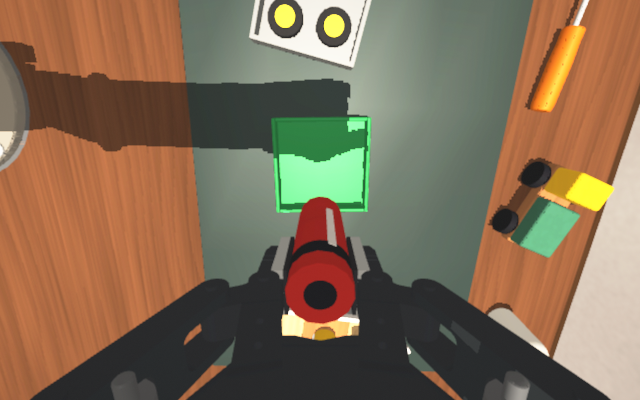

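The tray corners are seen at (272,118), (369,117), (368,211) and (276,212), within 2 px of prediction; the funnel is upright above it. I'll lower to just above the floor.

Request:
move_arm:
  commands: "0 0 0 2 0 0 0; 0 0 0 2 0 0 0; 0 0 0 2 0 0 0; 0 0 0 2 0 0 0; 0 0 0 2 0 0 0; 0 0 0 2 0 0 0; 0 0 0 2 0 0 0; 0 0 0 2 0 0 0; 0 0 0 2 0 0 0; 0 0 0 1.4 0 0 0; 0 0 0 0.8 0 0 0; 0 0 0 0 0 0 0"

```text
t: 15.23
eef_pos: [0.5226, -0.0803, 0.0652]
tool_rot: [-0.001, 0.693, 0.721, -0.001]
contact_force: [0.2, -0.8, -0.7]
gripper_width: 0.325
```

Request:
move_arm:
  commands: "0 0 0 0.2 0 0 0; 0 0 0 0.1 0 0 0; 0 0 0 0.1 0 0 0; 0 0 0 0.1 0 0 0; 0 0 0 0 0 0 0"

```text
t: 15.65
eef_pos: [0.5238, -0.082, 0.062]
tool_rot: [0.0, 0.694, 0.72, 0.0]
contact_force: [0.6, 1.1, 0.0]
gripper_width: 0.33
```

Request:
move_arm:
  commands: "0 0 0 0.1 0 0 0; 0 0 0 0.1 0 0 0; 0 0 0 0 0 0 0; 0 0 0 0 0 0 0"

```text
t: 15.98
eef_pos: [0.5235, -0.0819, 0.0596]
tool_rot: [-0.0, 0.694, 0.72, -0.0]
contact_force: [-0.5, -0.4, -0.3]
gripper_width: 0.329
```

Request:
move_arm:
  commands: "0 0 0 0.1 0 0 0; 0 0 0 0 0 0 0; 0 0 0 0 0 0 0"

```text
t: 16.23
eef_pos: [0.5237, -0.0819, 0.0594]
tool_rot: [0.0, 0.694, 0.72, -0.0]
contact_force: [-3.2, 0.1, 8.6]
gripper_width: 0.325
```

Request:
move_arm:
  commands: "0 0 0 0.1 0 0 0; 0 0 0 0 0 0 0; 0 0 0 0 0 0 0"

```text
t: 16.48
eef_pos: [0.5237, -0.0819, 0.0594]
tool_rot: [0.0, 0.694, 0.72, -0.0]
contact_force: [-5.7, 0.7, 20.9]
gripper_width: 0.327
```

It touched down at TCP 0.0594 (foot at 5 mm). I'll relieve the press, ease the grip, and open gradually.

Request:
move_arm:
  commands: "0 0 0 -0.1 0 0 0; 0 0 0 -0.06 0 0 0; 0 0 0 0 0 0 0; 0 0 0 0 0 0 0; 0.4 0 0 0 0 0 0; 0.45 0 0 0 0 0 0; 0.55 0 0 0 0 0 0; 0.7 0 0 0 0 0 0; 0.85 0 0 0 0 0 0; 1 0 0 0 0 0 0; 1 0 0 0 0 0 0; 1 0 0 0 0 0 0"
  force: 20

```text
t: 17.48
eef_pos: [0.5236, -0.0819, 0.0592]
tool_rot: [0.0, 0.694, 0.72, 0.0]
contact_force: [-0.5, 0.0, 0.5]
gripper_width: 0.997
```

```bash
python3 st.py
python3 - <<'E'
from h import *
from station import bot
c=bot.read_camera("side"); s=cam("side0")
print(proj(s,[[.5237,-.082,.1],[.5237,-.082,.005]]))
im=np.ascontiguousarray(c["img"][130:260,280:420,::-1]); cv2.imwrite("pics/side3c.png",cv2.resize(im,None,fx=4,fy=4,interpolation=cv2.INTER_CUBIC))
E
```

```text
17.48 [ 0.5236 -0.0819  0.0592] 92.1 [0.     0.6939 0.7201 0.    ] F [-0.5  0.   0.5] M [-0.06  0.02 -0.  ] 0.997 [ 0.34  0.5  -0.38  2.02  0.29  0.67 -0.19]
[[340.24696606 183.0981148 ]
 [338.29248554 216.95225852]]
```

View pics/side3c.png

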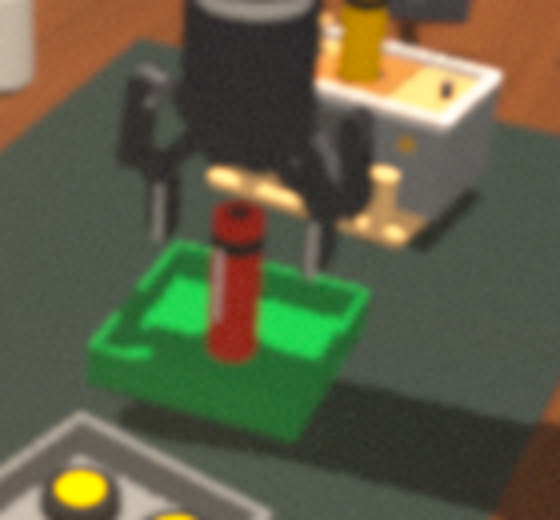

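The funnel stands upright in the tray, its top at about (339,183) in the side view against a predicted (340,183), with the open fingers clear on both sides. I'll retreat straight up.

Request:
move_arm:
  commands: "1 0 0 -0.5 0 0 0; 1 0 0 -1 0 0 0; 1 0 0 -1.5 0 0 0; 1 0 0 -2 0 0 0; 1 0 0 -2 0 0 0; 1 0 0 -2 0 0 0; 1 0 0 -2 0 0 0; 1 0 0 -2 0 0 0; 1 0 0 -2 0 0 0; 1 0 0 -2 0 0 0; 1 0 0 -2 0 0 0; 1 0 0 0 0 0 0"

```text
t: 18.53
eef_pos: [0.5258, -0.0817, 0.2543]
tool_rot: [0.003, 0.694, 0.72, 0.002]
contact_force: [1.0, 0.2, 0.0]
gripper_width: 0.998
```

```bash
python3 st.py
python3 - <<'E'
from h import *
from station import bot
c=bot.read_camera("side"); cv2.imwrite("pics/side4.png",c["img"][:,:,::-1])
E
```

```text
18.53 [ 0.5258 -0.0817  0.2543] 92.1 [0.0031 0.6939 0.7201 0.0023] F [1.  0.2 0. ] M [ 0.03 -0.07  0.02] 0.998 [ 0.42  0.25 -0.45  1.85  0.13  1.06 -0.04]
```

View pics/side4.png

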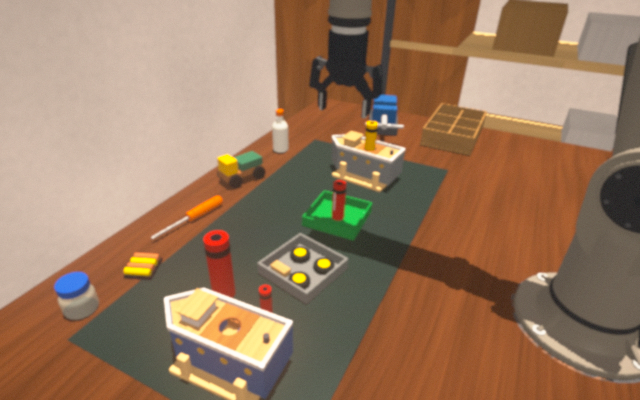

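The final picture shows the funnel upright in the tray at (339,200), the boat in its cradle with an empty socket at (231,326), the bystanders unmoved and the gripper clear. I'm handing in.

```bash
python3 -c "
from station import bot
print(bot.hand_in())"
```

```text
the job is handed in; nothing more can be done
None
```

The red funnel is out of the blue boat and stands upright near the middle of the green tray. I handed the job in at about 18.5 s of the 58 s allowed.

I worked it loose with sweeps of about ±42° while easing it up 0.3 mm per 7° of turn. The upward pull I read at the end of each sweep was at most about 10 N, below the boat's 14.7 N weight.

**Last checks:**
- **Boat:** Partway through the twisting the side camera showed no upward shift of the hull. After the pull and at the end it sat in its cradle with the socket empty. I did not check it between those pictures.
- **Funnel:** Its foot touched the tray floor at the expected height, and its top was within about 1 px of prediction in the side view after release.
- **Surroundings:** The look-alikes and bystanders were in their places, and the gripper was open, about 15 cm clear of the funnel and reading almost no force.

**Readings that did not fit:**
- **Position:** The wrist camera put the funnel about 2 mm to one side of the other two cameras. That is within calibration, and I used a value between them.
- **Side load:** The wrist moment reached 4.1 N m, with 8 N sideways, at the end of one sweep. It was gone once the funnel came free.
- **Touchdown:** The funnel pressed on the tray floor with about 21 N for a moment before I eased off.

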